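# Move a logger cartridge from the charger to the reader

## Robot

A 6-joint arm with a two-finger parallel gripper is mounted at the origin on a cart in front of the work surface, level with it; the furniture and walls round the work are solid. World frame = base frame: x ahead of the robot, y to its left, z up, the work surface at z = 0. Lengths are in mm, angles in rad, forces in N, time in s.
With the tool pointing down it reaches from about 375 to 900 mm from the base axis. Payload 3.1 kg.
Tool frame: the origin (TCP) lies at the very end of the fingers, on their centre line; the grasp point (between the pads) lies 19 mm behind it; z points along the fingers, y is the line along which they close (so a half turn about z gives the same grasp; the last joint's range is limited). The gripper opens to 87 mm and grips with 3 to 60 N. Pads are 19 mm wide; open, the fingers measure 117 mm over their backs; the gripper's body (75 mm by 190 mm) begins 51 mm behind the grasp point.
Start: joints at [-1.391, 0.527, 1.433, -0, 1.181, -0.178], TCP at [218.905, -585.386, 188.948] pointing down, gripper open.
Joint ranges: [-3.08, 3.08], [-0.75, 2.2], [0.22, 2.44], [-1.43, 4.57], [0, 2.65], [-2.85, 2.85]. Speed limits (rad/s): [2.79, 2.79, 3.14, 3.14, 3.14, 3.14].

## Interface

Orientations are given as a unit quaternion [x, y, z, w].
In Python, from workcell import bot gives the robot as it stands.
- The arm moves only by the tool move_arm, never from a script. Its argument "rows" is text: rows parted by semicolons, each of 7 numbers parted by spaces: the turn, a rotation vector about the tool's x, y, z in units of 6 degrees (1.0 is 6 degrees), then the shift along the tool's x, y, z in units of 30 mm (1.0 is 30 mm), then the opening, from 0 (shut) to 1 (fully open). A call has 1 to 10 rows; each row shifts and turns the commanded pose from where the row before left it, along the tool's axes as they then stand; what a row does not reach is not made up. A row lasts 1/12 s, in which the tool goes at most 41.7 mm and 7.16 degrees, less where a joint would pass 70% of its speed; a pose out of reach is approached as far as the arm can. A call is refused whole if a number of a shift passes 1 or a number of a turn 1, either way. A call with a gripper value outside its range is refused whole. The fingers move at their own pace and stop on an object; "force" is the grip in N (left out, the last holds). Time passes only in rows, so rows that do not move let the fingers close. It gives the time, the measured TCP pose, the force, the opening and the grip force at its end, in the units of the state.
- bot.read_state(): the state, without advancing time (a new reading comes with each control period).
- bot.read_camera(name): name is "side" or "top" or "wrist"; returns (picture, depth): 384x512x3 uint8, red, green, blue; 384x512 float32, mm along the optical axis (not along the pixel's ray), 0 where there is no reading.
- bot.camera_model(name): a dict with "mtx" (3x3 intrinsics, pixels), "dist_coeffs" ([k1, k2, p1, p2, k3] as OpenCV has them; the pictures are not rectified), "R" (3x3) and "t" (3): a world point X has camera coordinates R X + t. Camera axes: x right, y down, z forward; pixel columns grow to the right and rows downward; lengths in mm; the calibration is good to about 2 mm. A picture is of the moment at which its call begins: read the wrist's pose just before it. camera_model takes no time and is no camera call; for the wrist camera it gives the pose at the moment of the call.
- bot.job_done(): hands the job in; it is judged then, once.
The state is a dict: "time": time; "joint_positions": joint angles; "dq": joint speeds; "effort": joint torques, N m; "tool_pos": TCP position; "tool_rot": TCP orientation; "ft_force": force on the tool from outside, world axes, zero at the start; "wrist_torque": the same for the moment, N m; "width": finger opening in mm; "grip_force": force on a finger pad.
Only numpy, scipy, OpenCV 4.12 (cv2) and the standard library are available. Lean on these libraries where they do the work, as an engineer would, in place of code of your own. Each camera call takes 0.05 s, during which the arm holds its last target. There are 200 camera calls.

## Task

Press the logger cartridge down in the charger, the plain finned block, so that its push-push catch lets go and it pops up, then lift it out and put it into the empty bay of the reader, the block with the sloping display. Press it down gently there until the catch holds it, then let go; feel for the end of the travel and never force it, and leave the glassware, the tin and the carton where they stand.

Things in the scene. Friction and masses are not known exactly. Their poses are not given: they have to be found in the camera images.
- cartridge: grey upright block 50 (x) x 24 (y) x 70 mm (z), 0.08-0.17 kg; origin: centre of underside; lowest 10 mm taper in 3 mm a side; fits a bay either way. Starts caught in the charger, top 10 to 14 mm above the block; released, its top is 37 mm above and its 24 mm thickness can be gripped. Pressing it along takes 2 to 9 N, then force climbs 12 N a mm; keep it under 20 N between cartridge and block
- charger: fixed white block 100 (x) x 70 (y) x 85 mm high, grey cooling fins down both long sides (81 mm over the fins), round power inlet at its +x end. Origin: centre of the underside, on the bay's axis; z up. The bay is a vertical slot in the top, 54 (x) x 28 mm (y), with the cartridge in it
- reader: fixed white block 100 (x) x 70 (y) x 85 mm high with the same bay (vertical slot 54 along x, 28 along y, in the top) and, on its -x side, a low console 90 mm wide and 50 mm high with sloping black display and three keys, reaching 128 mm from the origin. Origin: centre of the block's underside, on the bay's axis; z up. Starts empty
- charger_mouth (a point): centre of the charger bay's mouth, 85 mm above the worktop. Push-push catch: the bay's sprung floor (damped spring, 4 N at the top to 7.5 N at the bottom) is 52 mm above the worktop when up, 25 to 29 mm when caught (as at the start). The end stop is 7.5 mm below the caught position; the catch switches only in the last 1.3 mm before it. Released, the floor rises by itself within 1 s
- reader_mouth (a point): centre of the reader bay's mouth, 85 mm above the worktop. Same catch; starts with its floor up, at 52 mm. Pressed to the end stop and let go it is caught; again, it is released. Caught height differs between units, floor 24 to 36 mm above the worktop, and cannot be seen: feel for the end stop, 7.5 mm below it. Caught, the cartridge's top is 9 to 21 mm above the block; if not, 37 mm
- flask: conical glass flask, 64 x 64 x 106 mm high, standing behind the work; origin at the centre of its underside; a bystander, not to be moved
- beaker: small glass beaker, 46 x 52 x 59 mm high, standing behind the work; origin at the centre of its underside; a bystander, not to be moved
- tin: flat round white tin, 54 mm across, 24 mm high, standing between the blocks and farther back; origin at the centre of its underside; a bystander, not to be moved
- filter_box: small closed carton, 45 x 62 x 30 mm high, lying at the left; origin at the centre of its underside; a bystander, not to be moved
Things that resemble listed ones, but are neither listed nor needed, are in the scene too. What is shaped like the cartridge but black, blue or purple is not meant.

How it is judged (in metres and radians):
On the way:
1. the catch of the charger has let go: the cartridge stands popped up in the charger, not touched by the fingers (z of cartridge in the frame of charger between 0.047 and 0.057 m and horizontal distance between cartridge and charger below 0.008 m and angle between cartridge's own z axis and vertical below 0.1 rad and contact force between the fingers and cartridge below 0.1 N), for 0.2 s.
At the end, for the whole second after the job is handed in: The cartridge stands upright (within 0.1 rad) in the bay of the reader, held down by the catch: its underside less than 41 mm above the worktop (not caught it would be at 52 mm), within 8 mm of the bay's axis and 0.15 rad of its direction, at rest and touched by nothing of the robot (z of cartridge in the frame of reader between 0.012 and 0.041 m and horizontal distance between cartridge and reader below 0.008 m and angle between cartridge's own z axis and vertical below 0.1 rad and angle between the x axis of cartridge and the x axis of reader, either way round below 0.15 rad and contact force between each of the arm, the fingers and cartridge below 0.1 N and linear speed of cartridge below 0.02 m/s).
It fails at once if more than 20 N between the cartridge and the charger (contact force between cartridge and charger above 20 N).
It fails at once if more than 20 N between the cartridge and the reader (contact force between cartridge and reader above 20 N).
It fails at once if the flask, beaker, tin or carton is moved more than 20 mm (distance of any of flask, beaker, tin, filter_box from where it was at the start of the episode above 0.02 m).
It also fails if it takes over 51 s, if anything falls off the work surface, if the arm or the gripper's body presses on something with over 40 N, if the wrist force passes 120 N, or if a joint passes its speed limit or range.

## Working session

There is one attempt and no reset: what is moved stays moved. The work goes in short steps, Python scripts to look and compute and a tool call to move; the robot and the scene stay as the last step left them, time stands still between calls to the robot, and variables do not carry over. Pictures are saved under pics/ and viewed, at most 10 in all, crops included, and the job is handed in when it is done.

Besides the shell and the picture viewer there is one more tool, called as a command line: name --argument value ..., lists and objects as JSON in quotes. move_arm: Moves the arm, as the interface text tells. Its arguments: {"type":"object","properties":{"rows":{"type":"string"},"force":{"type":"number"}},"required":["rows"]}

```bash
mkdir -p pics; ls
python3 - <<'E'
from workcell import bot
import cv2, numpy as np
s=bot.read_state(); print(s)
for n in ["top","side"]:
    p,d=bot.read_camera(n); np.savez(f"{n}0.npz",p=p,d=d); cv2.imwrite(f"pics/{n}0.png",cv2.resize(p[:,:,::-1],(800,600)))
    m=bot.camera_model(n); print(n,m)
E
```

```text
pics
{'time': 0.0, 'joint_positions': array([-1.39152304e+00,  5.28440770e-01,  1.43389600e+00, -9.73140172e-06,
        1.18136846e+00, -1.78548209e-01]), 'dq': array([ 0.00018582, -0.00038732,  0.00020908,  0.00093815, -0.00319459,
        0.00121471]), 'effort': array([ 8.50667675e-04, -4.40043139e+01, -1.76589167e+01,  6.33046031e-02,
        5.81518596e-02, -1.79606341e-04]), 'tool_pos': array([ 218.7497261 , -584.62413346,  187.98930051]), 'tool_rot': array([ 9.84037239e-01,  1.77959539e-01, -4.88238262e-06, -1.05628851e-03]), 'ft_force': array([-0.45060437, -0.55205798, -0.80708868]), 'wrist_torque': array([-0.0278318 , -0.01025353,  0.02114282]), 'grip_force': 0.0, 'width': 86.91869810055937}
top {'mtx': array([[359.52803184,   0.        , 254.48626713],
       [  0.        , 359.52803184, 188.00584859],
       [  0.        ,   0.        ,   1.        ]]), 'dist_coeffs': array([-0.00451191,  0.        ,  0.        ,  0.        ,  0.        ]), 'R': array([[-0.02870679, -0.99934592, -0.0219922 ],
       [-0.99373484,  0.03090921, -0.10740436],
       [ 0.10801388,  0.01877118, -0.99397216]]), 't': array([  80.15050631,  526.88722331, 1053.87506404])}
side {'mtx': array([[412.45884969,   0.        , 264.18625866],
       [  0.        , 412.45884969, 187.94456294],
       [  0.        ,   0.        ,   1.        ]]), 'dist_coeffs': array([-0.14690351,  0.        ,  0.        ,  0.        ,  0.        ]), 'R': array([[-0.52057075, -0.85378885, -0.00711934],
       [-0.6880288 ,  0.42441215, -0.58863461],
       [ 0.5055912 , -0.30152765, -0.80836787]]), 't': array([320.56322738, 403.52675202, 928.84533458])}
```

View pics/top0.png

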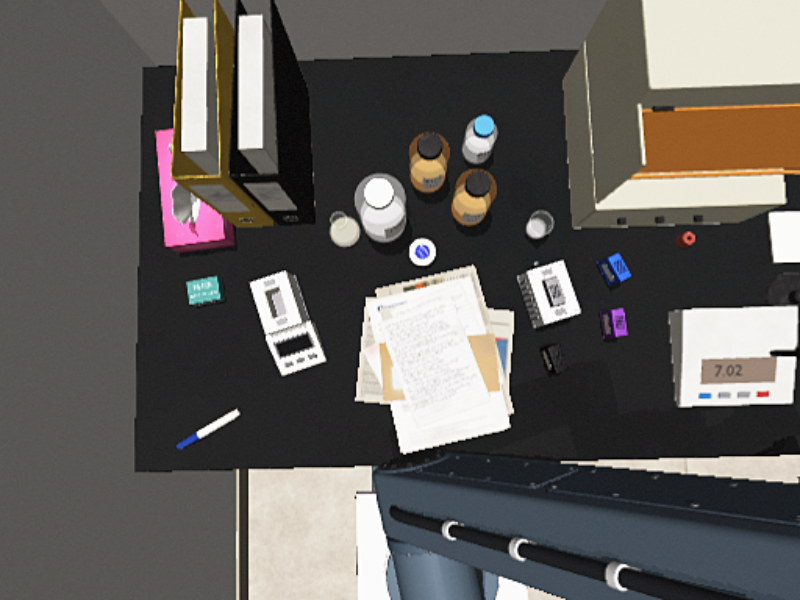

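View pics/side0.png

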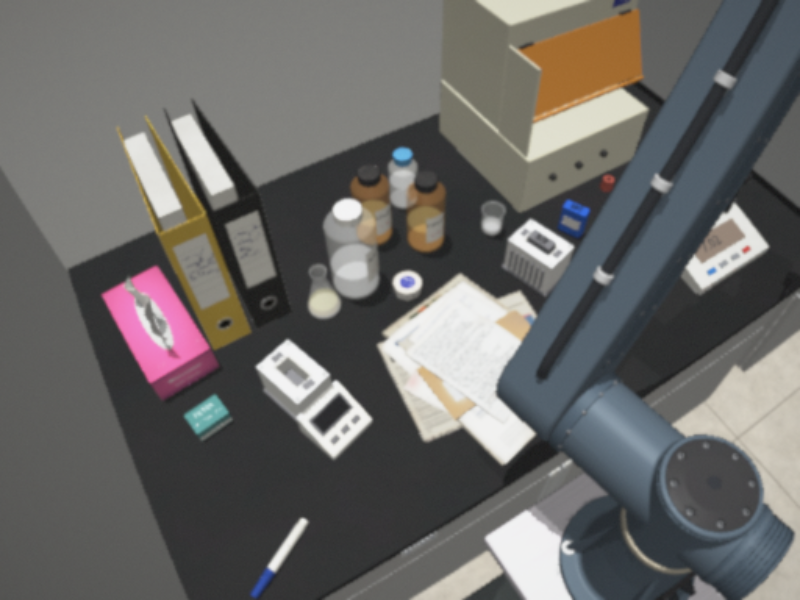

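Top picture, in 800x600 pixels: the reader, with its display, is at (285,320) and its bay at (275,302). The finned charger is at (549,293) with the grey cartridge at (554,291). The lookalikes are blue (613,270), purple (613,323) and black (553,358), and none of them is in the charger. I'll confirm this in a crop and measure from depth.

```bash
cat > h.py <<'E'
from workcell import bot
import cv2, numpy as np
def world(d,m):
    h,w=d.shape; u,v=np.meshgrid(np.arange(w),np.arange(h))
    n=cv2.undistortPoints(np.stack([u,v],-1).reshape(-1,1,2).astype(float),m["mtx"],m["dist_coeffs"]).reshape(h,w,2)
    P=np.dstack([n[...,0]*d,n[...,1]*d,d]); return (P-m["t"])@m["R"]
def rect(W,mask):
    (c,s,a)=cv2.minAreaRect(W[mask][:,:2].astype(np.float32)); return np.round(c,1),np.round(s,1),round(a,1),mask.sum()
E
python3 - <<'E'
from h import *
z=np.load("top0.npz"); p,d=z["p"],z["d"]; m=bot.camera_model("top"); W=world(d,m)
s=0.64
for n,(u0,u1,v0,v1) in dict(charger=(325,378,160,215),reader=(155,212,168,245)).items():
    R=np.zeros(d.shape,bool); R[v0:v1,u0:u1]=1; Z=W[...,2]
    h=np.histogram(Z[R&(d>0)],bins=range(-5,125,5)); print(n,dict(zip(h[1][:-1],h[0])))
    top=R&(d>0)&(Z>79)&(Z<105); print(rect(W,top), np.median(Z[top]))
    lo=R&(d>0)&(Z>92)&(Z<105); 
    if lo.sum()>5: print("cart",rect(W,lo),np.median(Z[lo]))
a=cv2.resize(p[155:220,320:400,::-1],(640,520),interpolation=cv2.INTER_CUBIC)
cv2.imwrite("pics/c1.png",a)
E
```

```text
charger {np.int64(-5): np.int64(786), np.int64(0): np.int64(898), np.int64(5): np.int64(91), np.int64(10): np.int64(46), np.int64(15): np.int64(11), np.int64(20): np.int64(12), np.int64(25): np.int64(16), np.int64(30): np.int64(20), np.int64(35): np.int64(22), np.int64(40): np.int64(19), np.int64(45): np.int64(11), np.int64(50): np.int64(17), np.int64(55): np.int64(9), np.int64(60): np.int64(18), np.int64(65): np.int64(26), np.int64(70): np.int64(26), np.int64(75): np.int64(24), np.int64(80): np.int64(344), np.int64(85): np.int64(329), np.int64(90): np.int64(43), np.int64(95): np.int64(116), np.int64(100): np.int64(5), np.int64(105): np.int64(0), np.int64(110): np.int64(0), np.int64(115): np.int64(0)}
(array([ 517.7, -219.3]), array([99.4, 72. ]), 15.3, np.int64(844)) 85.49323274467076
cart (array([ 516.9, -218.6]), array([49. , 24.8]), 15.2, np.int64(155)) 96.75322114340273
reader {np.int64(-5): np.int64(1290), np.int64(0): np.int64(1185), np.int64(5): np.int64(48), np.int64(10): np.int64(61), np.int64(15): np.int64(83), np.int64(20): np.int64(94), np.int64(25): np.int64(114), np.int64(30): np.int64(84), np.int64(35): np.int64(122), np.int64(40): np.int64(119), np.int64(45): np.int64(214), np.int64(50): np.int64(146), np.int64(55): np.int64(20), np.int64(60): np.int64(24), np.int64(65): np.int64(23), np.int64(70): np.int64(25), np.int64(75): np.int64(29), np.int64(80): np.int64(365), np.int64(85): np.int64(301), np.int64(90): np.int64(0), np.int64(95): np.int64(0), np.int64(100): np.int64(0), np.int64(105): np.int64(0), np.int64(110): np.int64(0), np.int64(115): np.int64(0)}
(array([514. , 289.1]), array([100.4,  70.7]), 17.3, np.int64(677)) 84.78139490687964
```

View pics/c1.png

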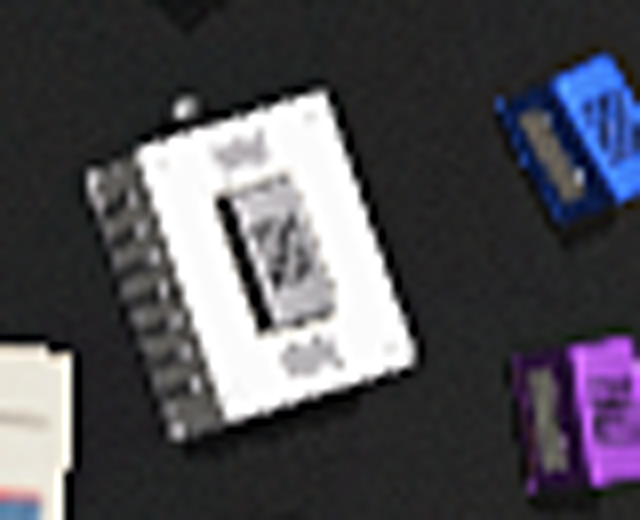

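The crop shows the grey cartridge sitting in the white finned block, with the inlet at its far (+x) end, so this is the right one. Next I check for tall obstacles and work out the move.

```bash
cat >> h.py <<'E'
from scipy.spatial.transform import Rotation as Ro
def go(x,y,z,yaw):
    s=bot.read_state(); R=Ro.from_quat(s["tool_rot"]).as_matrix()
    T=np.array([[np.cos(yaw),np.sin(yaw),0],[np.sin(yaw),-np.cos(yaw),0],[0,0,-1.]])
    r=Ro.from_matrix(R.T@T).as_rotvec(degrees=True)/6
    d=T.T@(np.array([x,y,z])-s["tool_pos"])/30
    print("t",round(s["time"],2),"turn",r.round(3),"shift(after turn)",d.round(3),"pos",s["tool_pos"].round(1),"F",s["ft_force"].round(2),"w",s["width"].round(1),"g",round(s["grip_force"],1))
E
python3 - <<'E'
from h import *
z=np.load("top0.npz"); W=world(z["d"],bot.camera_model("top")); ok=(z["d"]>0)
v,u=np.mgrid[:384,:512]
for x0 in range(300,800,50):
    r=[]
    for y0 in range(-600,500,50):
        k=ok&(W[...,0]>=x0)&(W[...,0]<x0+50)&(W[...,1]>=y0)&(W[...,1]<y0+50)
        r.append(int(W[...,2][k].max()) if k.any() else -9)
    print(x0,r)
go(517.5,-219,190,np.radians(15.3))
E
```

```text
300 [38, 35, 36, 5, 6, 6, 4, 730, 758, 45, 49, 49, 51, 47, 17, 12, 5, 7, 7, 19, 15, 5]
350 [164, 48, 47, 6, 5, 6, 5, 76, 6, 38, 45, 44, 49, 47, 28, 5, 20, 24, 5, 5, 5, 4]
400 [167, 57, 58, 6, 72, 74, 6, 76, 12, 41, 43, 43, 47, 46, 37, 5, 46, 49, 51, 5, 5, 5]
450 [65, 65, 64, 5, 70, 76, 91, 100, 88, 29, 45, 43, 45, 43, 41, 5, 88, 88, 89, 5, 4, 6]
500 [5, 5, 7, 7, 73, 75, 88, 101, 89, 20, 33, 38, 38, 33, 27, 5, 81, 89, 89, 6, 34, 35]
550 [5, 7, 6, 6, 74, 74, 6, 91, 90, 6, 25, 28, 28, 17, 5, 5, 4, 89, 88, 6, 35, 34]
600 [153, 156, 151, 153, 149, 153, 150, 62, 60, 5, 5, 27, 27, 177, 172, 108, 6, 5, 5, 67, 70, 69]
650 [237, 241, 239, 240, 241, 239, 355, 62, 62, 168, 173, 141, 169, 204, 204, 108, 320, 321, 321, 320, 122, 136]
700 [273, 342, 392, 388, 391, 391, 389, 6, 5, 169, 174, 171, 165, 201, 197, 4, 322, 320, 320, 320, 68, 140]
750 [-9, 352, 398, 398, 398, 398, 398, 5, 5, 127, 107, 173, 174, 4, 5, 4, 320, 320, 320, 320, -9, 113]Traceback (most recent call last):
  File "<stdin>", line 10, in <module>
  File "h.py", line 15, in go
    print("t",round(s["time"],2),"turn",r.round(3),"shift(after turn)",d.round(3),"pos",s["tool_pos"].round(1),"F",s["ft_force"].round(2),"w",s["width"].round(1),"g",round(s["grip_force"],1))
                                                                                                                                              ^^^^^^^^^^^^^^^^
AttributeError: 'float' object has no attribute 'round'
```

```bash
sed -i 's/s\["width"\].round(1)/round(s["width"],1)/' h.py; python3 -c "
from h import *
go(517.5,-219,190,np.radians(15.3))"
```

```text
t 0.1 turn [-0.019 -0.002  0.866] shift(after turn) [12.822 -9.13  -0.064] pos [ 218.8 -584.7  188.1] F [ 0.13  0.38 -0.69] w 87.3 g 0.0
```

move_arm --rows "0 0 0.87 0 0 -0.5 0; 0 0 0 0.4 -0.3 -0.5 0; 0 0 0 0.7 -0.5 0 0; 0 0 0 0.9 -0.65 0 0; 0 0 0 0.9 -0.65 0 0; 0 0 0 0.9 -0.65 0 0; 0 0 0 0.9 -0.65 0 0; 0 0 0 0.9 -0.65 0 0; 0 0 0 0.9 -0.65 0 0; 0 0 0 0.9 -0.65 0 0"

```text
time: 0.93
tool_pos: [391.3, -370.3, 218.6]
tool_rot: [0.991, 0.133, -0.0, -0.0]
ft_force: [-0.1, -0.3, -0.6]
width: 28.4
grip_force: 0.0
```

```bash
python3 -c "
from h import *
go(517.5,-219,190,np.radians(15.3))"
```

```text
t 0.93 turn [-0.008  0.002 -0.006] shift(after turn) [ 5.388 -3.756  0.953] pos [ 391.3 -370.3  218.6] F [-0.07 -0.31 -0.56] w 28.4 g 0.0
```

move_arm --rows "0 0 0 0.9 -0.63 0 0; 0 0 0 0.9 -0.63 0 0; 0 0 0 0.9 -0.63 0 0; 0 0 0 0.9 -0.63 0 0; 0 0 0 0.9 -0.63 0 0; 0 0 0 0.6 -0.4 0.2 0; 0 0 0 0.3 -0.2 0.4 0; 0 0 0 0 0 0.3 0; 0 0 0 0 0 0 0"

```text
time: 1.68
tool_pos: [515.2, -219.8, 189.0]
tool_rot: [0.991, 0.133, -0.003, -0.002]
ft_force: [-0.1, -0.2, -0.3]
width: 0.3
grip_force: 0.0
```

Run:
```python
from h import *
m=bot.camera_model("wrist"); p,d=bot.read_camera("wrist"); np.savez("w1.npz",p=p,d=d)
cv2.imwrite("pics/w1.png",p[:,:,::-1]); W=world(d,m); Z=W[...,2]
k=(d>0)&(Z>92)&(Z<105)&(abs(W[...,0]-517)<45)&(abs(W[...,1]+219)<45); print(rect(W,k),np.median(Z[k]))
k=(d>0)&(Z>79)&(Z<90)&(abs(W[...,0]-517)<75)&(abs(W[...,1]+219)<75); print(rect(W,k),np.median(Z[k]))
go(517.5,-219,105,np.radians(15.3))
```

```text
(array([ 517.9, -217.8]), array([49.6, 23.7]), 15.9, np.int64(1569)) 95.73635126386223
(array([ 520.4, -217.6]), array([94.4, 70.2]), 15.3, np.int64(6333)) 84.08965758575697
t 1.73 turn [-0.029  0.035 -0.006] shift(after turn) [ 0.081 -0.041  2.832] pos [ 515.5 -220.8  190. ] F [ 0.22 -1.09  0.45] w 0.4 g 0.0
```

View pics/w1.png

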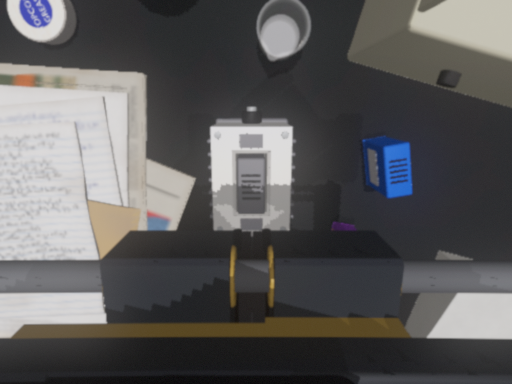

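The wrist view has the charger square to the tool, with the cartridge top at (251,184) in line with the closed fingers. Next I go down to just above it.

move_arm --rows "0 0 0 0.08 -0.04 0.3 0; 0 0 0 0 0 0.7 0; 0 0 0 0 0 0.7 0; 0 0 0 0 0 0.7 0; 0 0 0 0 0 0.4 0; 0 0 0 0 0 0 0; 0 0 0 0 0 0 0"

```text
time: 2.32
tool_pos: [518.6, -219.9, 107.4]
tool_rot: [0.991, 0.132, -0.001, -0.0]
ft_force: [0.6, 0.0, -0.0]
width: 0.3
grip_force: 0.0
```

Run:
```python
from h import *
go(517.7,-218.5,99,np.radians(15.4))
```

```text
t 2.32 turn [-0.009  0.009 -0.037] shift(after turn) [-0.017 -0.053  0.279] pos [ 518.6 -219.9  107.4] F [ 0.6   0.   -0.03] w 0.3 g 0.0
```

move_arm --rows "0 0 0 0 -0.05 0.1 0; 0 0 0 0 0 0.1 0; 0 0 0 0 0 0.05 0; 0 0 0 0 0 0.03 0; 0 0 0 0 0 0.03 0; 0 0 0 0 0 0.03 0; 0 0 0 0 0 0.03 0; 0 0 0 0 0 0.03 0; 0 0 0 0 0 0 0"

```text
time: 3.07
tool_pos: [518.9, -217.5, 95.8]
tool_rot: [0.991, 0.133, -0.0, -0.0]
ft_force: [0.4, 0.3, 0.3]
width: 0.4
grip_force: 0.0
```

move_arm --rows "0 0 0 0 0 0.03 0; 0 0 0 0 0 0.03 0; 0 0 0 0 0 0.03 0; 0 0 0 0 0 0 0"

```text
time: 3.4
tool_pos: [518.8, -217.5, 93.0]
tool_rot: [0.991, 0.133, -0.0, -0.0]
ft_force: [-0.0, 0.3, -0.7]
width: 0.5
grip_force: 0.0
```

move_arm --rows "0 0 0 0 0 0.03 0; 0 0 0 0 0 0.03 0; 0 0 0 0 0 0 0"

```text
time: 3.65
tool_pos: [518.9, -217.5, 91.2]
tool_rot: [0.991, 0.133, -0.0, -0.0]
ft_force: [0.2, -0.3, -0.1]
width: 0.8
grip_force: 0.0
```

Run:
```python
from h import *
m=bot.camera_model("wrist"); p,d=bot.read_camera("wrist"); np.savez("w2.npz",p=p,d=d)
cv2.imwrite("pics/w2.png",p[:,:,::-1]); W=world(d,m); Z=W[...,2]
k=(d>0)&(Z>70)&(Z<110)&(abs(W[...,0]-517)<75)&(abs(W[...,1]+219)<75); print(np.histogram(Z[k],bins=np.arange(70,112,2)))
k=(d>0)&(Z>88)&(Z<100)&(abs(W[...,0]-517)<45)&(abs(W[...,1]+219)<45); print(rect(W,k),np.median(Z[k]))
go(517.7,-218.5,99,np.radians(15.4))
```

```text
(array([  16,  132,   67,   62,  134,  261, 3222, 4409,   65,   21,   27,
         72, 1020,  572,    0,    0,    0,    0,    0,    0]), array([ 70,  72,  74,  76,  78,  80,  82,  84,  86,  88,  90,  92,  94,
        96,  98, 100, 102, 104, 106, 108, 110]))
(array([ 530. , -214.8]), array([24.6, 23.8]), 15.9, np.int64(1712)) 95.66945821852059
t 3.7 turn [-0.002  0.001 -0.02 ] shift(after turn) [-0.047  0.02  -0.255] pos [ 518.9 -217.6   91.3] F [-0.1  -1.25 -0.1 ] w 0.6 g 0.0
```

View pics/w2.png

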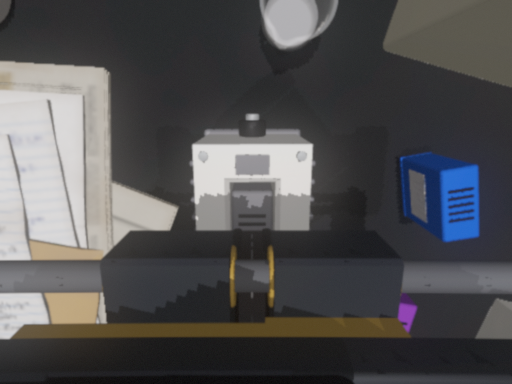

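The wrist view shows the cartridge top still at about z=96 and no force, so there is no contact yet. I carry on in small steps.

move_arm --rows "0 0 0 -0.04 0.02 0.03 0; 0 0 0 0 0 0.02 0; 0 0 0 0 0 0 0"

```text
time: 3.95
tool_pos: [517.8, -218.5, 89.8]
tool_rot: [0.991, 0.133, -0.0, -0.0]
ft_force: [-0.1, -0.4, 0.8]
width: 0.5
grip_force: 0.0
```

Run:
```python
from h import *
p,d=bot.read_camera("side"); m=bot.camera_model("side")
q=cv2.projectPoints(np.array([[517.8,-218.5,90.]]),cv2.Rodrigues(m["R"])[0],m["t"],m["mtx"],m["dist_coeffs"])[0].ravel(); print(q)
u,v=q.astype(int); a=p[max(v-45,0):v+45,u-60:u+60,::-1]
cv2.imwrite("pics/s2.png",cv2.resize(a,(800,600),interpolation=cv2.INTER_CUBIC))
p,d=bot.read_camera("wrist"); m=bot.camera_model("wrist"); W=world(d,m); Z=W[...,2]
k=(d>0)&(Z>87)&(Z<100)&(abs(W[...,0]-530)<30)&(abs(W[...,1]+219)<45); print(rect(W,k),np.median(Z[k]))
```

```text
[346.16747038 153.88002555]
(array([ 529.7, -214.9]), array([25.2, 24.1]), 15.3, np.int64(1817)) 95.7320444730487
```

View pics/s2.png

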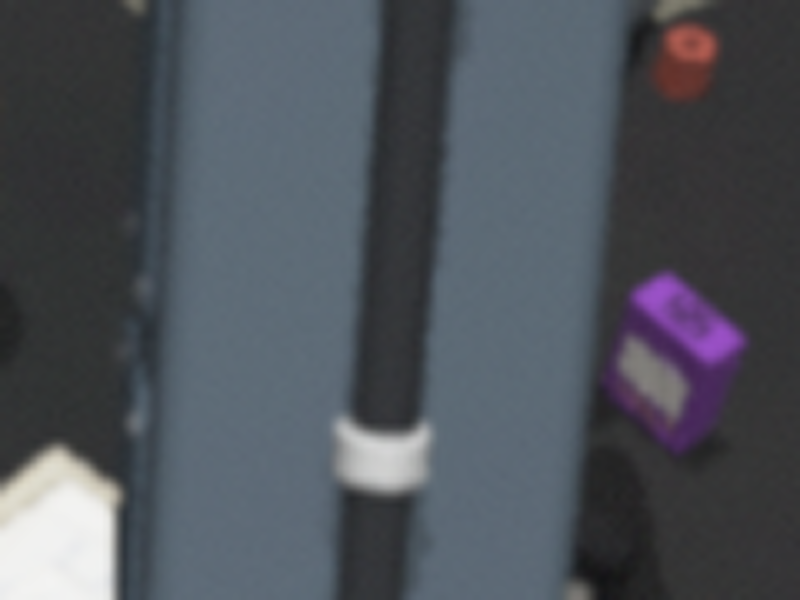

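The arm hides the spot in the side view. The wrist depth still says the cartridge has not moved, so I keep feeling downward.

move_arm --rows "0 0 0 0 0 0.02 0; 0 0 0 0 0 0.02 0; 0 0 0 0 0 0 0"

```text
time: 4.3
tool_pos: [517.9, -218.5, 88.6]
tool_rot: [0.991, 0.133, -0.0, -0.0]
ft_force: [0.2, 0.0, 0.4]
width: 0.5
grip_force: 0.0
```

move_arm --rows "0 0 0 0 0 0.02 0; 0 0 0 0 0 0 0"

```text
time: 4.47
tool_pos: [517.9, -218.4, 88.0]
tool_rot: [0.991, 0.133, -0.0, -0.0]
ft_force: [0.0, 0.5, -0.3]
width: 0.3
grip_force: 0.0
```

Run:
```python
from h import *
s=bot.read_state(); m=bot.camera_model("wrist"); p,d=bot.read_camera("wrist"); W=world(d,m)
R=Ro.from_quat(s["tool_rot"]).as_matrix(); T=(W-s["tool_pos"])@R
C=-m["R"].T@m["t"]; print("cam in tool",((C-s["tool_pos"])@R).round(1),"axis",(R.T@m["R"][2]).round(2))
for u in (180,225,240,252,264,330):
    print(u,[(v,T[v,u].round(0).astype(int).tolist()) for v in (190,220,228,234,240,260,285,310,325)])
k=(T[...,2]<-5)&(T[...,2]>-12)&(abs(T[...,1])<14); print(T[k].min(0),T[k].max(0))
k=(T[...,2]<0)&(T[...,2]>-80)&(abs(T[...,1])<60)&(d>0)&(T[...,0]<25)&(d<180); print(k.sum(),[np.percentile(T[k],q,axis=0).round() for q in (0,1,50,99,100)])
```

```text
cam in tool [  69.3    0.2 -195. ] axis [-0.26  0.    0.97]
180 [(190, [1, -60, 89]), (220, [-26, -62, 89]), (228, [-33, -62, 89]), (234, [37, -18, -110]), (240, [37, -18, -114]), (260, [37, -15, -125]), (285, [31, -16, -126]), (310, [25, -16, -126]), (325, [23, -15, -130])]
225 [(190, [21, -16, 5]), (220, [3, -16, 5]), (228, [-3, -16, 5]), (234, [37, -7, -110]), (240, [37, -6, -115]), (260, [37, -6, -127]), (285, [31, -6, -126]), (310, [25, -6, -127]), (325, [23, -6, -129])]
240 [(190, [24, -6, -7]), (220, [7, -6, -9]), (228, [2, -6, -8]), (234, [11, -5, -41]), (240, [11, -5, -49]), (260, [32, -3, -116]), (285, [27, -3, -119]), (310, [-3, -4, -82]), (325, [23, -2, -129])]
252 [(190, [24, 0, -7]), (220, [7, 0, -8]), (228, [2, 0, -7]), (234, [9, 0, -36]), (240, [9, 0, -44]), (260, [32, 0, -116]), (285, [28, 0, -121]), (310, [-114, 1, 89]), (325, [23, 0, -129])]
264 [(190, [24, 7, -6]), (220, [7, 7, -8]), (228, [11, 6, -33]), (234, [11, 6, -43]), (240, [11, 6, -48]), (260, [33, 3, -117]), (285, [28, 3, -120]), (310, [-4, 5, -82]), (325, [23, 3, -129])]
330 [(190, [1, 67, 89]), (220, [-26, 68, 89]), (228, [-33, 69, 89]), (234, [37, 21, -110]), (240, [37, 20, -115]), (260, [37, 17, -125]), (285, [31, 18, -126]), (310, [25, 18, -126]), (325, [23, 17, -129])]
[ 6.57019114e-03 -1.22477474e+01 -9.99415987e+00] [24.64424869 11.56012764 -5.02127465]
974 [array([  3.,  -8., -68.]), array([  5.,  -8., -66.]), array([  9.,   0., -50.]), array([ 11.,   8., -33.]), array([ 12.,   9., -32.])]
```

The depth points in tool coordinates show the finger fronts ending about 31 mm short of the TCP: the last finger points are at z≈-32, and the body starts near -107. So contact should come at a TCP height of about 65, and I go on down, watching the force.

move_arm --rows "0 0 0 0 0 0.05 0; 0 0 0 0 0 0.05 0; 0 0 0 0 0 0.05 0; 0 0 0 0 0 0.05 0; 0 0 0 0 0 0 0"

```text
time: 4.93
tool_pos: [517.7, -218.3, 81.7]
tool_rot: [0.991, 0.133, -0.0, -0.0]
ft_force: [0.8, -0.0, -0.3]
width: 0.7
grip_force: 0.0
```

```bash
cat >> h.py <<'E'
def tip():
    s=bot.read_state(); m=bot.camera_model("wrist"); p,d=bot.read_camera("wrist"); W=world(d,m)
    R=Ro.from_quat(s["tool_rot"]).as_matrix(); T=(W-s["tool_pos"])@R
    return s,p,d,W,T
E
python3 - <<'E'
from h import *
s,p,d,W,T=tip(); Z=W[...,2]
print(s["tool_pos"],s["ft_force"])
for v in range(205,240,3): print(v,T[v,240].round(1),T[v,252].round(1),T[v,264].round(1),Z[v,252].round(1))
cv2.imwrite("pics/w3.png",cv2.resize(p[130:330,130:380,::-1],(750,600),interpolation=cv2.INTER_CUBIC))
E
```

```text
[ 517.71511469 -218.33791941   81.72352346] [ 0.83274803 -0.02110716 -0.32286542]
205 [ 17.7  -6.1 -15.2] [ 17.5   0.4 -14.4] [ 17.6   7.  -14.9] 96.1
208 [ 15.8  -6.1 -14.3] [ 15.7   0.4 -14.2] [ 15.3   7.  -12.9] 95.9
211 [ 13.7  -6.2 -13.3] [ 14.3   0.4 -15. ] [ 14.1   7.  -14.4] 96.8
214 [ 12.2  -6.2 -14. ] [ 12.3   0.4 -14.3] [ 12.2   7.  -13.9] 96.0
217 [ 10.5  -6.2 -14. ] [ 10.6   0.4 -14.4] [ 10.6   7.  -14.2] 96.2
220 [  9.4  -6.1 -15.9] [  9.1   0.4 -14.9] [  9.2   7.  -15.4] 96.6
223 [  7.   -6.2 -13.9] [  7.1   0.4 -14.2] [  6.9   7.1 -13.8] 95.9
226 [  5.3  -6.2 -14.2] [  5.8   0.4 -15.4] [  5.4   7.1 -14.5] 97.1
229 [ 10.5  -5.6 -33.2] [  3.5   0.4 -14.2] [ 10.6   6.4 -33.6] 95.9
232 [ 10.9  -5.4 -38.5] [  9.3   0.4 -34.2] [ 10.9   6.2 -38.5] 115.9
235 [ 10.9  -5.3 -42.7] [  9.2   0.4 -38.3] [ 10.7   6.1 -42.1] 120.0
238 [  69.3    0.2 -195. ] [  9.5   0.4 -43. ] [ 10.4   6.  -45.2] 124.7
```

View pics/w3.png

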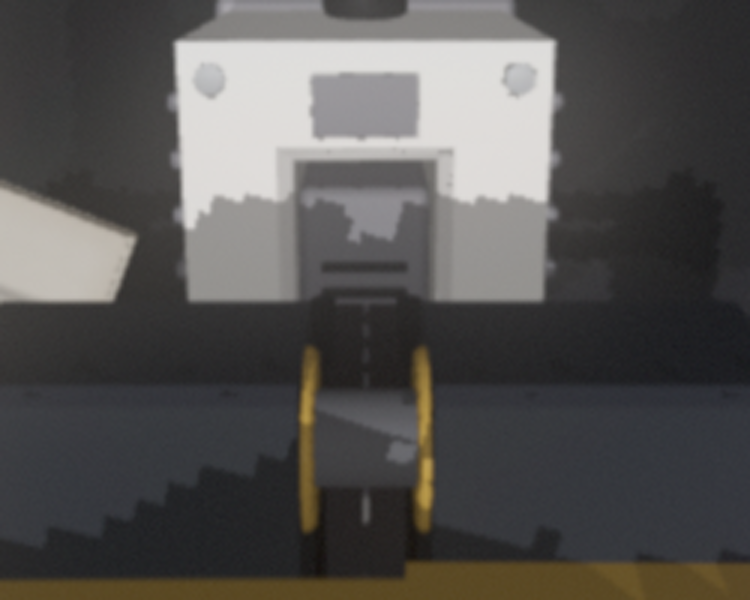

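The crop shows the closed fingers ending above the grey cartridge at crop pixel (365,298), about 17 mm clear of it. I continue down.

move_arm --rows "0 0 0 0 0 0.1 0; 0 0 0 0 0 0.1 0; 0 0 0 0 0 0.1 0; 0 0 0 0 0 0.05 0; 0 0 0 0 0 0.03 0; 0 0 0 0 0 0.03 0; 0 0 0 0 0 0 0"

```text
time: 5.57
tool_pos: [517.9, -218.4, 69.6]
tool_rot: [0.991, 0.133, -0.0, -0.0]
ft_force: [0.5, 0.1, -0.4]
width: 0.2
grip_force: 0.0
```

move_arm --rows "0 0 0 0 0 0.03 0; 0 0 0 0 0 0.03 0; 0 0 0 0 0 0.03 0; 0 0 0 0 0 0 0"

```text
time: 5.9
tool_pos: [517.9, -218.5, 67.0]
tool_rot: [0.991, 0.133, -0.0, -0.0]
ft_force: [-0.4, -0.3, 0.3]
width: 0.5
grip_force: 0.0
```

move_arm --rows "0 0 0 0 0 0.03 0; 0 0 0 0 0 0.03 0; 0 0 0 0 0 0 0"

```text
time: 6.15
tool_pos: [517.9, -218.5, 65.2]
tool_rot: [0.991, 0.133, -0.0, -0.0]
ft_force: [-0.0, -0.1, 0.0]
width: 0.5
grip_force: 0.0
```

move_arm --rows "0 0 0 0 0 0.03 0; 0 0 0 0 0 0.03 0; 0 0 0 0 0 0 0"

```text
time: 6.4
tool_pos: [518.0, -218.5, 63.5]
tool_rot: [0.991, 0.133, -0.0, -0.0]
ft_force: [0.3, 0.8, -0.6]
width: 0.6
grip_force: 0.0
```

Run:
```python
from h import *
s,p,d,W,T=tip(); Z=W[...,2]
print(s["tool_pos"],s["ft_force"])
for v in range(214,244,2): print(v,T[v,240].round(1),T[v,252].round(1),Z[v,252].round(1))
```

```text
[ 517.98594698 -218.52148027   63.46070198] [ 0.31065684  0.77614812 -0.55755665]
214 [ 17.8  -5.5 -31.7] [ 17.8   0.4 -31.8] 95.2
216 [ 16.9  -5.5 -32. ] [ 17.    0.4 -32.4] 95.8
218 [ 16.   -5.5 -32.4] [ 15.9   0.4 -32.2] 95.7
220 [ 14.9  -5.6 -32.5] [ 14.9   0.4 -32.3] 95.7
222 [ 13.8  -5.6 -32.1] [ 14.    0.4 -32.7] 96.1
224 [ 12.9  -5.6 -32.7] [ 12.9   0.4 -32.5] 96.0
226 [ 11.7  -5.6 -32.1] [ 11.6   0.4 -31.9] 95.4
228 [ 10.8  -5.6 -32.5] [ 10.6   0.4 -32.1] 95.6
230 [ 10.4  -5.5 -34.3] [ 10.1   0.4 -33.5] 97.0
232 [ 11.1  -5.4 -39.1] [  8.9   0.4 -33.2] 96.6
234 [ 10.8  -5.3 -41.1] [  9.1   0.4 -36.5] 99.9
236 [ 10.7  -5.2 -43.3] [  9.4   0.4 -39.9] 103.4
238 [ 10.9  -5.1 -46.5] [  9.3   0.4 -42.5] 105.9
240 [ 10.6  -5.1 -48.1] [  9.3   0.4 -44.8] 108.3
242 [ 10.6  -5.  -50.5] [  9.5   0.4 -47.7] 111.2
```

The fingertip is now within about 1 mm of the cartridge top.

move_arm --rows "0 0 0 0 0 0.03 0; 0 0 0 0 0 0.03 0; 0 0 0 0 0 0 0"

```text
time: 6.7
tool_pos: [518.2, -218.8, 62.2]
tool_rot: [0.991, 0.133, 0.0, 0.0]
ft_force: [0.2, 0.5, 4.8]
width: 0.6
grip_force: 2.4
```

move_arm --rows "0 0 0 0 0 0.03 0; 0 0 0 0 0 0.03 0; 0 0 0 0 0 0 0"

```text
time: 6.95
tool_pos: [518.2, -218.7, 60.3]
tool_rot: [0.991, 0.133, 0.0, 0.0]
ft_force: [-1.5, 1.7, 5.4]
width: 0.5
grip_force: 2.5
```

Contact came at a TCP height of about 63 with 5 N, so the end stop should be near 55.5.

move_arm --rows "0 0 0 0 0 0.03 0; 0 0 0 0 0 0.03 0; 0 0 0 0 0 0.02 0; 0 0 0 0 0 0 0"

```text
time: 7.28
tool_pos: [518.2, -218.7, 57.9]
tool_rot: [0.991, 0.133, 0.0, 0.0]
ft_force: [-1.2, -0.7, 5.9]
width: 0.4
grip_force: 2.7
```

move_arm --rows "0 0 0 0 0 0.02 0; 0 0 0 0 0 0.02 0; 0 0 0 0 0 0 0"

```text
time: 7.53
tool_pos: [518.2, -218.7, 56.8]
tool_rot: [0.991, 0.133, 0.0, 0.0]
ft_force: [-0.5, 0.9, 5.5]
width: 0.8
grip_force: 2.9
```

move_arm --rows "0 0 0 0 0 0.02 0; 0 0 0 0 0 0.015 0; 0 0 0 0 0 0 0"

```text
time: 7.78
tool_pos: [518.2, -218.7, 55.8]
tool_rot: [0.991, 0.133, 0.0, 0.0]
ft_force: [-1.0, 0.3, 5.5]
width: 0.5
grip_force: 2.8
```

move_arm --rows "0 0 0 0 0 0.015 0; 0 0 0 0 0 0 0"

```text
time: 7.95
tool_pos: [518.2, -218.7, 55.3]
tool_rot: [0.991, 0.133, 0.0, 0.0]
ft_force: [-1.3, 0.1, 5.8]
width: 0.3
grip_force: 3.0
```

move_arm --rows "0 0 0 0 0 0.015 0; 0 0 0 0 0 0 0"

```text
time: 8.12
tool_pos: [518.3, -218.8, 55.2]
tool_rot: [0.991, 0.133, 0.0, 0.0]
ft_force: [-1.7, -0.6, 7.8]
width: 0.2
grip_force: 3.8
```

move_arm --rows "0 0 0 0 0 0.012 0; 0 0 0 0 0 0 0"

```text
time: 8.28
tool_pos: [518.3, -218.9, 55.0]
tool_rot: [0.991, 0.133, 0.0, 0.001]
ft_force: [-2.8, 1.3, 8.9]
width: 0.3
grip_force: 4.4
```

The force has climbed to 9 N, which is the end stop. Now I rise clear, open the fingers and check the pop-up.

move_arm --rows "0 0 0 0 0 -0.2 0; 0 0 0 0 0 -0.5 0; 0 0 0 0 0 -0.8 0; 0 0 0 0 0 -0.9 0; 0 0 0 0 0 -0.5 0.4; 0 0 0 0 0 0 0.6; 0 0 0 0 0 0 0.6; 0 0 0 0 0 0 0.6; 0 0 0 0 0 0 0.6; 0 0 0 0 0 0 0.6"

```text
time: 9.12
tool_pos: [517.1, -217.9, 139.5]
tool_rot: [0.991, 0.133, -0.001, -0.001]
ft_force: [0.2, -0.9, -0.2]
width: 32.5
grip_force: 0.0
```

Run:
```python
from h import *
s,p,d,W,T=tip(); Z=W[...,2]
cv2.imwrite("pics/w4.png",p[:,:,::-1])
k=(d>0)&(Z>90)&(Z<130)&(abs(W[...,0]-517)<40)&(abs(W[...,1]+219)<30)&(abs(T[...,1])<20); print(np.histogram(Z[k],bins=range(80,132,4)))
k=k&(Z>118);print(rect(W,k),np.median(Z[k]), np.percentile(T[k],[2,98],axis=0).round(1))
k=(d>0)&(d<185)&(abs(T[...,0])<13)&(T[...,2]>-75)&(abs(T[...,1])>18)
for sgn in (1,-1):
    q=T[k&(np.sign(T[...,1])==sgn)]; print(len(q),np.percentile(q,[1,50,99],axis=0).round(1).tolist() if len(q) else 0)
go(518,-218.5,65,np.radians(15.4))
```

```text
(array([   0,    0,   16,   35,   30,   34,   41,   48,   43,  252, 2409,
          0]), array([ 80,  84,  88,  92,  96, 100, 104, 108, 112, 116, 120, 124, 128]))
(array([ 518. , -218.5]), array([49.3, 24. ]), 15.6, np.int64(2641)) 121.04236910602523 [[-22.5 -10.5  17. ]
 [ 24.7  12.3  20.3]]
566 [[8.8, 18.1, -67.7], [10.5, 22.0, -53.8], [11.2, 27.2, -33.0]]
540 [[8.9, -26.8, -67.8], [10.5, -21.8, -54.0], [11.3, -18.1, -32.4]]
t 9.17 turn [-0.02   0.016 -0.021] shift(after turn) [0.02  0.022 2.491] pos [ 517.3 -218.   139.7] F [-0.16 -0.32 -0.63] w 36.5 g 0.0
```

View pics/w4.png

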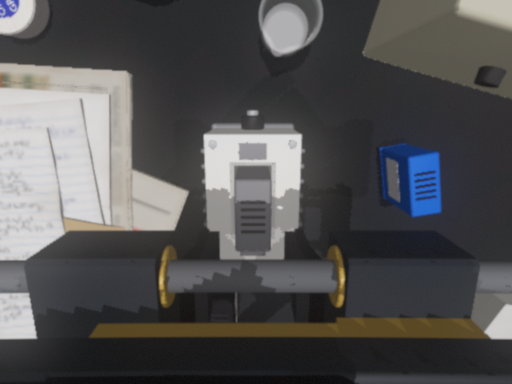

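The cartridge has popped up: its top is at z≈121-122 and it is centred at (518,-218.5), around pixel (252,205) between the opened fingers. Now I descend so that the real fingertips come about 7 mm above the block (TCP z≈60).

move_arm --rows "0 0 0 0.02 0.02 0.4 0.6; 0 0 0 0 0 0.7 0.6; 0 0 0 0 0 0.7 0.6; 0 0 0 0 0 0.5 0.6; 0 0 0 0 0 0.25 0.6; 0 0 0 0 0 0.1 0.6; 0 0 0 0 0 0 0.6"

```text
time: 9.75
tool_pos: [518.4, -218.7, 60.8]
tool_rot: [0.991, 0.133, -0.001, -0.001]
ft_force: [0.2, 0.3, 0.6]
width: 52.2
grip_force: 0.0
```

move_arm --force 20 --rows "0 0 0 0 0 0 0.3; 0 0 0 0 0 0 0.2; 0 0 0 0 0 0 0.2; 0 0 0 0 0 0 0.1; 0 0 0 0 0 0 0; 0 0 0 0 0 0 0"

```text
time: 10.25
tool_pos: [519.0, -219.1, 62.0]
tool_rot: [0.991, 0.133, 0.0, 0.0]
ft_force: [-0.8, 0.8, 2.6]
width: 23.8
grip_force: 19.9
```

Gripped: width 23.8 mm, grip 20 N. I lift straight up.

move_arm --rows "0 0 0 0 0 -0.1 0; 0 0 0 0 0 -0.2 0; 0 0 0 0 0 -0.4 0; 0 0 0 0 0 -0.6 0; 0 0 0 0 0 -0.6 0; 0 0 0 0 0 -0.5 0; 0 0 0 0 0 -0.3 0; 0 0 0 0 0 0 0"

```text
time: 10.92
tool_pos: [520.0, -219.7, 144.8]
tool_rot: [0.991, 0.133, 0.002, 0.002]
ft_force: [0.3, -0.4, -1.4]
width: 24.0
grip_force: 19.9
```

Run:
```python
from h import *
s,p,d,W,T=tip()
k=(d>0)&(abs(T[...,1])<14)&(abs(T[...,0])<32)&(T[...,2]<-40)&(T[...,2]>-75); print(k.sum(),np.percentile(T[k],[1,50,99],axis=0).round(1).tolist())
go(514,289.1,140,np.radians(17.3))
print(s["joint_positions"].round(2))
```

```text
4638 [[-24.2, -13.0, -70.4], [10.3, 0.4, -58.9], [23.9, 12.9, -41.7]]
t 10.97 turn [ 0.017 -0.014 -0.337] shift(after turn) [  4.872 -16.23    0.117] pos [ 519.2 -219.2  143.5] F [-0.84  0.13 -1.97] w 24.1 g 19.9
[-0.6   0.5   1.64  0.    1.    0.71]
```

move_arm --rows "0 0 -0.34 0 0 0 0; 0 0 0 0.1 -0.3 0 0; 0 0 0 0.2 -0.6 0 0; 0 0 0 0.25 -0.85 0 0; 0 0 0 0.28 -0.93 0 0; 0 0 0 0.28 -0.93 0 0; 0 0 0 0.28 -0.93 0 0; 0 0 0 0.28 -0.93 0 0; 0 0 0 0.28 -0.93 0 0; 0 0 0 0.28 -0.93 0 0"

```text
time: 11.8
tool_pos: [515.7, 13.1, 141.5]
tool_rot: [0.989, 0.15, -0.001, -0.001]
ft_force: [0.4, 0.4, -1.4]
width: 23.5
grip_force: 19.9
```

Run:
```python
from h import *
go(514,289.1,140,np.radians(17.3))
```

```text
t 11.8 turn [-0.015  0.022 -0.006] shift(after turn) [ 2.683 -8.8    0.05 ] pos [515.7  13.1 141.5] F [ 0.4   0.43 -1.41] w 23.5 g 19.9
```

move_arm --rows "0 0 0 0.28 -0.93 0 0; 0 0 0 0.28 -0.93 0 0; 0 0 0 0.28 -0.93 0 0; 0 0 0 0.28 -0.93 0 0; 0 0 0 0.28 -0.93 0 0; 0 0 0 0.28 -0.93 0 0; 0 0 0 0.28 -0.93 0 0; 0 0 0 0.25 -0.85 0 0; 0 0 0 0.2 -0.6 0 0; 0 0 0 0.1 -0.3 0 0"

```text
time: 12.63
tool_pos: [513.6, 272.7, 141.4]
tool_rot: [0.988, 0.152, -0.001, -0.0]
ft_force: [0.2, 0.4, -1.0]
width: 24.1
grip_force: 19.9
```

Run:
```python
from h import *
bot.read_camera("top"); bot.read_camera("top")
s,p,d,W,T=tip(); Z=W[...,2]
cv2.imwrite("pics/w5.png",p[:,:,::-1])
k=(d>0)&(Z>79)&(Z<90)&(abs(W[...,0]-514)<75)&(abs(W[...,1]-289)<75); print(rect(W,k),np.median(Z[k]))
# block in tool frame: edges
q=T[k]; print("tool-frame pct",np.percentile(q,[0.5,99.5],axis=0).round(1))
k2=(d>0)&(abs(T[...,1])<14)&(abs(T[...,0])<32)&(T[...,2]<-40)&(T[...,2]>-75); print("cart top",np.percentile(T[k2],[1,50,99],axis=0).round(1).tolist())
# mouth edges: rows of block points ahead of the cartridge
for x in range(16,50,2):
    r=k&(abs(T[...,0]-x)<1); y=np.sort(T[r][:,1]); 
    if len(y)>3: g=np.diff(y); i=g.argmax(); print(x,y[0].round(1),y[-1].round(1),"gap",y[i].round(1),y[i+1].round(1))
go(514,289.1,140,np.radians(17.3))
```

```text
(array([514.4, 290.1]), array([100.1,  70.2]), 17.1, np.int64(6361)) 84.11237471423114
tool-frame pct [[-39.1 -52.4  55.4]
 [ 55.9  17.1  61.3]]
cart top [[-24.3, -13.1, -70.4], [10.3, 0.4, -58.9], [23.8, 13.0, -41.4]]
16 -52.5 17.0 gap -31.8 -3.2
18 -52.5 17.0 gap -31.9 -3.2
20 -52.5 17.0 gap -31.8 -3.2
22 -52.2 16.9 gap -31.7 -3.2
24 -52.2 16.9 gap -31.7 -3.2
26 -52.2 16.9 gap -31.5 -3.2
28 -52.1 16.7 gap -31.5 -3.2
30 -52.4 16.8 gap -31.5 -3.2
32 -52.5 16.8 gap -19.6 -3.2
34 -52.4 17.4 gap -8.4 -7.6
36 -52.4 17.4 gap -31.0 -30.2
38 -52.1 17.4 gap -29.5 -28.7
40 -51.9 17.4 gap -44.7 -43.9
42 -51.7 17.3 gap -48.9 -48.1
44 -51.8 17.3 gap -38.0 -37.1
46 -52.2 17.3 gap 11.4 12.1
48 -52.3 17.2 gap -38.6 -37.8
t 12.78 turn [0.005 0.02  0.015] shift(after turn) [ 0.183 -0.611  0.056] pos [514.2 270.  141.7] F [ 0.15  1.18 -1.55] w 23.8 g 19.9
```

View pics/w5.png

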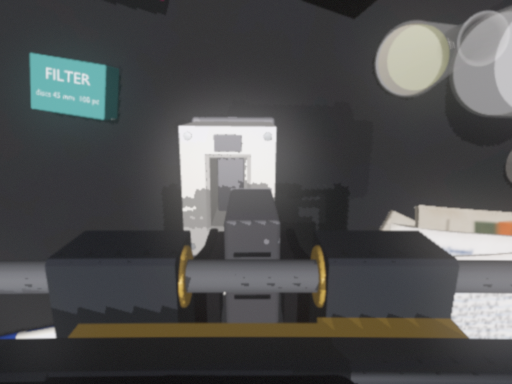

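The wrist view shows the reader's mouth at pixels (208-250, 157-225), beside and below the gripped cartridge at (250,215). In the tool frame the mouth centre is about (+5.3, -17.6) mm. I shift there and come down to about 14 mm above it.

move_arm --rows "0 0 0 0.1 -0.3 0.1 0; 0 0 0 0.08 -0.29 0.2 0; 0 0 0 0 0 0.3 0; 0 0 0 0 0 0.3 0; 0 0 0 0 0 0.2 0; 0 0 0 0 0 0 0; 0 0 0 0 0 0 0; 0 0 0 0 0 0 0; 0 0 0 0 0 0 0"

```text
time: 13.53
tool_pos: [515.6, 288.4, 109.9]
tool_rot: [0.989, 0.15, 0.0, -0.0]
ft_force: [0.6, -1.3, -1.7]
width: 23.9
grip_force: 19.9
```

```bash
cat >> h.py <<'E'
def rel():
    s,p,d,W,T=tip(); Z=W[...,2]
    k=(d>0)&(Z>80)&(Z<89)&(abs(W[...,0]-514)<75)&(abs(W[...,1]-289)<75); print(rect(W,k),np.median(Z[k]))
    for x in range(14,60,2):
        r=k&(abs(T[...,0]-x)<1); y=np.sort(T[r][:,1])
        if len(y)>3: g=np.diff(y); i=g.argmax(); print(x,y[0].round(1),y[-1].round(1),"gap",y[i].round(1),y[i+1].round(1))
    k2=(d>0)&(abs(T[...,1])<11)&(abs(T[...,0])<32)&(T[...,2]<-57)&(T[...,2]>-62); print("cart top",np.percentile(T[k2],[1,50,99],axis=0).round(1).tolist())
    k3=(d>0)&(abs(T[...,1])<18)&(T[...,0]>16)&(T[...,0]<32)&(T[...,2]<0)&(T[...,2]>-50); print("cart front",np.percentile(T[k3],[1,50,99],axis=0).round(1).tolist())
E
python3 - <<'E'
from h import *
rel()
go(514.4,290,108,np.radians(17.2))
E
```

```text
(array([525.6, 293.4]), array([76.8, 70.2]), 17.0, np.int64(7224)) 84.11373537204156
14 -36.4 32.9 gap -16.2 13.7
16 -36.6 32.7 gap -16.1 13.8
18 -36.4 32.8 gap -16.1 12.4
20 -36.3 32.7 gap -16.1 12.4
22 -36.9 32.6 gap -16.0 12.4
24 -36.6 33.3 gap -16.0 12.3
26 -36.7 33.1 gap -15.9 -9.4
28 -36.6 33.0 gap 30.2 31.0
30 -36.6 33.1 gap 30.9 31.6
32 -36.6 32.9 gap -36.5 -35.7
34 -36.4 32.8 gap 17.9 18.6
36 -36.1 32.8 gap 28.8 29.5
38 -36.2 32.7 gap 12.7 13.4
40 -36.7 33.3 gap -33.6 -32.9
42 -36.6 33.1 gap -33.4 -32.6
44 -36.6 33.1 gap -22.5 -21.8
46 -36.5 33.0 gap 5.6 6.2
48 -36.4 32.9 gap 28.4 29.0
50 -36.4 32.7 gap 21.1 23.1
cart top [[-24.2, -10.7, -60.6], [9.0, -0.1, -59.1], [23.6, 10.8, -57.5]]
cart front [[22.2, -11.6, -49.7], [23.6, -0.1, -30.3], [23.9, 11.4, -2.1]]
t 13.58 turn [-0.    -0.01   0.018] shift(after turn) [-0.021 -0.062  0.066] pos [515.6 288.4 110. ] F [ 0.08  0.35 -2.21] w 23.9 g 19.9
```

Only about -1.7 mm in tool y is left to correct. Now I lower it through the mouth.

move_arm --rows "0 0 0 0 -0.057 0.1 0; 0 0 0 0 0 0.15 0; 0 0 0 0 0 0.15 0; 0 0 0 0 0 0.1 0; 0 0 0 0 0 0.08 0; 0 0 0 0 0 0.08 0; 0 0 0 0 0 0 0"

```text
time: 14.17
tool_pos: [514.2, 289.9, 89.0]
tool_rot: [0.989, 0.151, -0.001, 0.0]
ft_force: [0.5, -0.2, -1.9]
width: 24.0
grip_force: 19.9
```

move_arm --rows "0 0 0 0 0 0.1 0; 0 0 0 0 0 0.1 0; 0 0 0 0 0 0.1 0; 0 0 0 0 0 0.1 0; 0 0 0 0 0 0.1 0; 0 0 0 0 0 0 0"

```text
time: 14.67
tool_pos: [514.1, 289.8, 74.0]
tool_rot: [0.989, 0.151, -0.001, 0.0]
ft_force: [0.5, 0.1, -1.3]
width: 23.9
grip_force: 19.9
```

move_arm --rows "0 0 0 0 0 0.08 0; 0 0 0 0 0 0.08 0; 0 0 0 0 0 0.06 0; 0 0 0 0 0 0.04 0; 0 0 0 0 0 0 0"

```text
time: 15.08
tool_pos: [514.4, 290.0, 66.6]
tool_rot: [0.989, 0.151, -0.0, 0.0]
ft_force: [-0.0, -0.4, -1.9]
width: 23.9
grip_force: 19.9
```

move_arm --rows "0 0 0 0 0 0.05 0; 0 0 0 0 0 0.05 0; 0 0 0 0 0 0.03 0; 0 0 0 0 0 0 0"

```text
time: 15.42
tool_pos: [514.5, 290.0, 62.8]
tool_rot: [0.989, 0.151, -0.0, 0.0]
ft_force: [-0.3, -0.3, -1.5]
width: 23.4
grip_force: 19.9
```

move_arm --rows "0 0 0 0 0 0.04 0; 0 0 0 0 0 0.02 0; 0 0 0 0 0 0 0"

```text
time: 15.67
tool_pos: [514.8, 290.1, 61.6]
tool_rot: [0.989, 0.151, 0.0, -0.0]
ft_force: [-0.5, -0.2, 2.7]
width: 24.1
grip_force: 19.9
```

The cartridge stands on the sprung floor. I let go, rise and close the fingers.

move_arm --rows "0 0 0 0 0 0 0.3; 0 0 0 0 0 0 0.45; 0 0 0 0 0 0 0.5; 0 0 0 0 0 0 0.5; 0 0 0 0 0 -0.3 0.5; 0 0 0 0 0 -0.6 0.5; 0 0 0 0 0 -0.6 0.5; 0 0 0 0 0 -0.3 0; 0 0 0 0 0 0 0; 0 0 0 0 0 0 0"

```text
time: 16.5
tool_pos: [514.9, 290.1, 115.9]
tool_rot: [0.989, 0.151, 0.001, -0.0]
ft_force: [-0.1, 0.1, -0.4]
width: 30.9
grip_force: 0.0
```

move_arm --rows "0 0 0 0 0 0 0; 0 0 0 0 0 0 0; 0 0 0 0 0 0 0; 0 0 0 0 0 0 0; 0 0 0 0 0 0 0; 0 0 0 0 0 0 0"

```text
time: 17.0
tool_pos: [514.5, 290.0, 114.9]
tool_rot: [0.989, 0.151, -0.0, 0.0]
ft_force: [0.6, 1.6, 0.0]
width: 1.1
grip_force: 0.0
```

Run:
```python
from h import *
s,p,d,W,T=tip(); Z=W[...,2]
k=(d>0)&(Z>116)&(Z<127)&(abs(W[...,0]-514)<40)&(abs(W[...,1]-290)<30)&(d>120); print(rect(W,k),np.median(Z[k]))
print(np.percentile(T[k],[1,99],axis=0).round(1)); go(514.4,290,95,np.radians(17.2))
```

```text
(array([517.6, 291.4]), array([41.8, 23.9]), 18.0, np.int64(1777)) 121.01463797239367
[[-11.7 -12.1  -7.9]
 [ 24.   11.4  -2.1]]
t 17.05 turn [0.    0.004 0.02 ] shift(after turn) [-0.004 -0.001  0.667] pos [514.5 290.  115. ] F [-0.21  0.57 -0.49] w 0.7 g 0.0
```

move_arm --rows "0 0 0 0 0 0.2 0; 0 0 0 0 0 0.3 0; 0 0 0 0 0 0.2 0; 0 0 0 0 0 0.06 0; 0 0 0 0 0 0.05 0; 0 0 0 0 0 0.05 0; 0 0 0 0 0 0.05 0; 0 0 0 0 0 0.05 0; 0 0 0 0 0 0.05 0; 0 0 0 0 0 0 0"

```text
time: 17.88
tool_pos: [514.7, 290.0, 85.1]
tool_rot: [0.989, 0.151, 0.0, -0.0]
ft_force: [-1.0, -0.6, 2.5]
width: 0.4
grip_force: 1.3
```

move_arm --rows "0 0 0 0 0 0.05 0; 0 0 0 0 0 0.05 0; 0 0 0 0 0 0.05 0; 0 0 0 0 0 0.05 0; 0 0 0 0 0 0.05 0; 0 0 0 0 0 0 0"

```text
time: 18.38
tool_pos: [514.7, 290.1, 77.2]
tool_rot: [0.989, 0.151, 0.0, -0.0]
ft_force: [-0.6, 0.3, 2.6]
width: 0.1
grip_force: 1.6
```

move_arm --rows "0 0 0 0 0 0.05 0; 0 0 0 0 0 0.05 0; 0 0 0 0 0 0.05 0; 0 0 0 0 0 0.05 0; 0 0 0 0 0 0.05 0; 0 0 0 0 0 0 0"

```text
time: 18.88
tool_pos: [514.7, 290.1, 69.7]
tool_rot: [0.989, 0.151, 0.0, -0.0]
ft_force: [-0.9, 0.1, 4.0]
width: 0.1
grip_force: 2.0
```

move_arm --rows "0 0 0 0 0 0.02 0; 0 0 0 0 0 0.02 0; 0 0 0 0 0 0 0"

```text
time: 19.13
tool_pos: [514.7, 290.1, 68.7]
tool_rot: [0.989, 0.151, 0.0, 0.0]
ft_force: [-0.2, 0.2, 4.3]
width: 0.5
grip_force: 2.1
```

move_arm --rows "0 0 0 0 0 0.02 0; 0 0 0 0 0 0.02 0; 0 0 0 0 0 0 0"

```text
time: 19.38
tool_pos: [514.7, 290.1, 67.5]
tool_rot: [0.989, 0.151, 0.0, -0.0]
ft_force: [-0.0, 0.3, 3.4]
width: 0.6
grip_force: 2.1
```

move_arm --rows "0 0 0 0 0 0.02 0; 0 0 0 0 0 0.02 0; 0 0 0 0 0 0 0"

```text
time: 19.63
tool_pos: [514.7, 290.1, 66.3]
tool_rot: [0.989, 0.151, 0.0, -0.0]
ft_force: [-1.0, -1.5, 5.8]
width: 0.5
grip_force: 2.2
```

move_arm --rows "0 0 0 0 0 0.02 0; 0 0 0 0 0 0.01 0; 0 0 0 0 0 0 0"

```text
time: 19.88
tool_pos: [514.7, 290.1, 65.4]
tool_rot: [0.989, 0.151, 0.0, -0.0]
ft_force: [-1.1, -0.6, 4.4]
width: 0.4
grip_force: 2.3
```

move_arm --rows "0 0 0 0 0 0.02 0; 0 0 0 0 0 0.02 0; 0 0 0 0 0 0 0"

```text
time: 20.13
tool_pos: [514.7, 290.1, 64.2]
tool_rot: [0.989, 0.151, 0.0, -0.0]
ft_force: [0.1, -0.9, 3.5]
width: 0.6
grip_force: 2.3
```

move_arm --rows "0 0 0 0 0 0.02 0; 0 0 0 0 0 0.02 0; 0 0 0 0 0 0 0"

```text
time: 20.38
tool_pos: [514.6, 290.0, 63.0]
tool_rot: [0.989, 0.151, 0.0, 0.0]
ft_force: [-1.4, 0.3, 5.1]
width: 0.8
grip_force: 2.4
```

move_arm --rows "0 0 0 0 0 0.02 0; 0 0 0 0 0 0.02 0; 0 0 0 0 0 0 0"

```text
time: 20.63
tool_pos: [514.6, 290.0, 61.8]
tool_rot: [0.989, 0.151, 0.0, -0.0]
ft_force: [-1.1, -0.0, 4.8]
width: 0.1
grip_force: 2.4
```

move_arm --rows "0 0 0 0 0 0.02 0; 0 0 0 0 0 0.02 0; 0 0 0 0 0 0 0"

```text
time: 20.88
tool_pos: [514.7, 290.1, 60.6]
tool_rot: [0.989, 0.151, 0.0, -0.0]
ft_force: [-0.1, -0.0, 4.7]
width: 0.6
grip_force: 2.5
```

move_arm --rows "0 0 0 0 0 0.02 0; 0 0 0 0 0 0.02 0; 0 0 0 0 0 0 0"

```text
time: 21.13
tool_pos: [514.7, 290.1, 59.4]
tool_rot: [0.989, 0.151, 0.0, -0.0]
ft_force: [-0.0, -0.6, 4.5]
width: 0.4
grip_force: 2.5
```

move_arm --rows "0 0 0 0 0 0.02 0; 0 0 0 0 0 0.02 0; 0 0 0 0 0 0 0"

```text
time: 21.38
tool_pos: [514.7, 290.1, 58.3]
tool_rot: [0.989, 0.151, 0.0, -0.0]
ft_force: [-1.0, -0.3, 5.1]
width: 0.6
grip_force: 2.7
```

move_arm --rows "0 0 0 0 0 0.02 0; 0 0 0 0 0 0.02 0; 0 0 0 0 0 0 0"

```text
time: 21.63
tool_pos: [514.7, 290.0, 57.2]
tool_rot: [0.989, 0.151, 0.0, -0.0]
ft_force: [-0.6, -0.2, 5.9]
width: 0.5
grip_force: 2.9
```

move_arm --rows "0 0 0 0 0 0.02 0; 0 0 0 0 0 0.01 0; 0 0 0 0 0 0 0"

```text
time: 21.88
tool_pos: [514.7, 290.1, 56.3]
tool_rot: [0.989, 0.151, 0.0, -0.0]
ft_force: [-0.6, -0.8, 5.5]
width: 0.4
grip_force: 2.8
```

move_arm --rows "0 0 0 0 0 0.02 0; 0 0 0 0 0 0.01 0; 0 0 0 0 0 0 0"

```text
time: 22.13
tool_pos: [514.7, 290.0, 55.6]
tool_rot: [0.989, 0.151, 0.0, 0.0]
ft_force: [-0.1, -0.7, 6.6]
width: 0.6
grip_force: 3.4
```

move_arm --rows "0 0 0 0 0 0.015 0; 0 0 0 0 0 0 0"

```text
time: 22.3
tool_pos: [514.7, 290.0, 55.4]
tool_rot: [0.989, 0.151, 0.0, 0.0]
ft_force: [-1.3, -0.5, 8.0]
width: 0.4
grip_force: 4.2
```

move_arm --rows "0 0 0 0 0 0.012 0; 0 0 0 0 0 0 0"

```text
time: 22.47
tool_pos: [514.8, 290.0, 55.2]
tool_rot: [0.989, 0.151, 0.0, 0.0]
ft_force: [-0.7, -0.6, 9.7]
width: 0.4
grip_force: 4.8
```

The end stop is clear at 9.7 N. I rise and check.

move_arm --rows "0 0 0 0 0 -0.1 0; 0 0 0 0 0 -0.2 0; 0 0 0 0 0 -0.5 0; 0 0 0 0 0 -0.8 0; 0 0 0 0 0 -0.8 0; 0 0 0 0 0 -0.8 0; 0 0 0 0 0 -0.4 0; 0 0 0 0 0 0 0; 0 0 0 0 0 0 0; 0 0 0 0 0 0 0"

```text
time: 23.3
tool_pos: [513.4, 289.7, 161.0]
tool_rot: [0.989, 0.151, -0.001, 0.0]
ft_force: [0.0, 0.2, -0.9]
width: 0.8
grip_force: 0.0
```

Run:
```python
from h import *
s,p,d,W,T=tip(); Z=W[...,2]
k=(d>0)&(Z>89)&(Z<130)&(abs(W[...,0]-514)<40)&(abs(W[...,1]-290)<30)&(T[...,2]>-10); print(rect(W,k),np.percentile(Z[k],[2,50,98]).round(1)); go(514.4,290,95,np.radians(17.2))
```

```text
(array([513.7, 290.2]), array([49.9, 23.9]), 17.5, np.int64(1887)) [93.7 95.9 97.6]
t 23.35 turn [0.001 0.034 0.02 ] shift(after turn) [ 0.039 -0.003  2.191] pos [513.3 289.6 160.7] F [-0.28 -0.58 -0.23] w 0.3 g 0.0
```

The catch holds: the cartridge top is at z≈96, 11 mm above the block, centred and aligned. I'm handing in.

```bash
python3 -c "
from workcell import bot
print(bot.job_done())"
```

```text
the job is handed in; nothing more can be done
None
```

The cartridge is out of the charger and caught in the reader bay, standing about 11 mm above the block, centred and untouched; I handed the job in at about 23 s, with at most about 10 N measured in pressing and the glassware, tin and carton not touched.

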